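# Bleed the bench lift down to the stand and slide the block across

## Task

Push the lift's release lever open just a fraction of a turn so that the platform with the aluminium block sinks slowly (never faster than 5 cm a second), and push the lever fully shut again when the platform is level with the stand beside it. Then push the block across onto the stand until it rests against the end stop, and leave the other things on the bench where they are.

Things in the scene. Friction and masses are not known exactly. Their poses are not given: they have to be found in the camera images.
- lift: Grey hydraulic bench lift, fixed. Origin: centre of the underside of its 150 x 150 x 24 mm base, on the ram's axis; z up, +x points to the stand, -y to the pump block (64 mm wide, 58 mm high, reaching out to y = -165 mm) with the release valve on it. The ram carries an aluminium platform, 120 (x) x 124 (y) x 12 mm, centred on the base; it can only sink, not be raised again.
- valve (a joint): Release lever angle, rad: 0 = shut, at its stop; opens counter-clockwise seen from above, to 1.2. Turning takes 0.15 to 0.35 N m; stays where left. Up to a cracking point, 0.3 to 0.95 rad depending on the unknown load, the ram holds; beyond it the sinking speed grows by about 23 mm/s per 0.1 rad, settling in 0.4 s. Turned back below it the ram stops within 0.15 s.
- lever_end (a point): Point on the lever's centre line, 90 mm from the spindle, a good place to push; x axis outwards along the lever, z up. The lever is a steel bar 12 mm wide and high (68 to 80 mm above the worktop), clear of the pump block beyond 45 mm from the spindle, with a black 20 mm ball at its end, 112 mm from the spindle.
- ram (a joint): How far the ram has sunk, in m: 0 at the start (platform top 190 mm above the worktop), 0.10 at the bottom.
- platform_top (a point): Middle of the platform's upper face; axes as the lift's.
- landing: Fixed aluminium stand on four grey legs at the lift's +x side. Origin: middle of its flat top, 96 (x) x 134 (y) mm; axes parallel to the lift's. The top is 105 to 145 mm above the worktop. A lip 21 mm long slopes 5 mm down from its edge towards the lift and ends 5 mm from the platform; on the far side an end stop, 12 mm high, has its inner face 48 mm from the origin along +x.
- block: Aluminium dry-bath block with twelve round wells on top, 80 (x) x 110 (y) x 46 mm high, 0.4 to 1 kg, loose on the platform. Origin: centre of its underside; z up, x and y roughly along the lift's.
- dropper: Bystander: small dropper bottle, 27 mm wide, 66 mm high, standing; origin at the centre of its underside.
- timer_loose: Bystander: white bench timer, 60 x 66 x 19 mm, lying; origin at the centre of its underside.
- tape: Bystander: roll of white tape, 62 mm across, 18 mm high, lying; origin at the centre of its underside.
- pen_red: Bystander: marker pen with a red cap, 132 mm long, lying; origin at the centre of its underside.
- bottle: Bystander: white wash bottle with a green cap, 54 mm wide, 118 mm high, standing; origin at the centre of its underside.
- spindle (a point): On the release valve's vertical axis, at x = 0, y = -130 mm in the lift's frame, at the lever's mid height, 74 mm above the worktop; axes as the lift's. At valve angle 0 the lever points from here in the direction 250 degrees counter-clockwise from the lift's +x (away from the platform); opening swings its end away from the robot.
Mind the look-alikes: they are no part of the job. What is shaped like the block but orange is not meant.

How it is judged:
On the way, in this order (a step that is already met when the one before it is completed fails the run):
1. the valve is cracked open and the platform sinks with the block on it (value of joint valve above 0.18 rad and value of joint ram above 0.01 m and z of block in the frame of platform_top between -0.006 and 0.006 m and horizontal distance between block and platform_top below 0.035 m), for 0.1 s.
2. the platform stands level with the stand (within 6 mm), the valve is shut, the block still on the platform (value of joint valve below 0.08 rad and z of platform_top in the frame of landing between -0.006 and 0.006 m and horizontal distance between block and platform_top below 0.035 m), for 0.3 s.
At the end, for the whole second after the job is handed in: The platform's top is within 6 mm of the height of the stand's top, the release lever is shut (below 0.08 rad), and the block lies flat and at rest on the stand, against its end stop (within about 10 mm) and within 30 mm of its middle crosswise (value of joint valve below 0.08 rad and z of platform_top in the frame of landing between -0.006 and 0.006 m and x of block in the frame of landing between -0.002 and 0.016 m and y of block in the frame of landing between -0.03 and 0.03 m and z of block in the frame of landing between -0.004 and 0.004 m and angle between block's own z axis and vertical below 0.05 rad and linear speed of block below 0.01 m/s); the robot touches nothing.
It fails at once if the ram sinks faster than 50 mm/s (velocity of joint ram above 0.05 m/s).
It fails at once if the dropper bottle, timer, tape roll, marker or wash bottle is pushed away (more than 30 mm) or knocked over (distance of any of dropper, timer_loose, tape, pen_red, bottle from where it was at the start of the episode above 0.03 m or angle between any of dropper, bottle's own z axis and vertical above 0.6 rad).
It also fails if it takes over 72 s, if anything falls off the work surface, if the arm or the gripper's body presses on something with over 40 N, if the wrist force passes 120 N, or if a joint passes its speed limit or range.

## Robot

A 6-joint arm with a two-finger parallel gripper is mounted at the origin on a cart in front of the work surface, level with it; the furniture and walls round the work are solid. World frame = base frame: x ahead of the robot, y to its left, z up, the work surface at z = 0. Lengths are in m, angles in rad, forces in N, time in s.
With the tool pointing down it reaches from about 0.375 to 0.9 m from the base axis. Payload 3.1 kg.
Tool frame: the origin (TCP) lies at the very end of the fingers, on their centre line; the grasp point (between the pads) lies 19 mm behind it (manip.pinch_z is the distance from the TCP to the grasp point, in m); z points along the fingers, y is the line along which they close (so a half turn about z gives the same grasp; the last joint's range is limited). The gripper opens to 85 mm and grips with 20 to 120 N. Pads are 22 mm wide; open, the fingers measure 114 mm over their backs; the gripper's body (76 mm by 85 mm) begins 54 mm behind the grasp point. The pads swing forward as they close: fully open they stand 13 mm farther back than shut.
Start: joints at [1.079, 0.527, 1.433, -0, 1.181, -0.178], TCP at [0.192, 0.595, 0.231] pointing down, gripper open.
Joint ranges: [-3.08, 3.08], [-0.75, 2.2], [0.22, 2.44], [-1.43, 4.57], [0, 2.65], [-2.85, 2.85]. Speed limits (rad/s): [2.79, 2.79, 3.14, 3.14, 3.14, 3.14].

## Interface

Orientations are given as a unit quaternion [x, y, z, w].
In Python, from station import manip gives the robot as it stands.
- The arm moves only by the tool servo_tool, never from a script. Its argument "commands" is one flat list of numbers, 7 for each row, row after row: the shift along the tool's x, y, z each as a share of 500 mm, from -1 to 1, then the turn, a rotation vector about the tool's x, y, z each as a share of 360 degrees, from -1 to 1, then the opening, from -1 (shut) to 1 (fully open). In form: [dx, dy, dz, rx, ry, rz, claw, dx, dy, dz, rx, ry, rz, claw, ...]. A call has 1 to 12 rows; each row shifts and turns the commanded pose from where the row before left it, along the tool's axes as they then stand; what a row does not reach is not made up. A row lasts 1/12 s, in which the tool goes at most 41.7 mm and 7.16 degrees, less where a joint would pass 70% of its speed; a pose out of reach is approached as far as the arm can. A call with a number of a shift or a turn outside -1 to 1 is refused whole. A call with a gripper value outside its range is refused whole. The fingers move at their own pace and stop on an object; "force" is the grip in N (left out, the last holds). Time passes only in rows, so rows that do not move let the fingers close. It gives the time, the measured TCP pose, the force, the opening and the grip force at its end, in the units of the state.
- manip.sense(): the state, without advancing time (a new reading comes with each control period).
- manip.snapshot(name): name is "scene" or "top"; returns a dict with "img" (384x512x3 uint8, red, green, blue), "mtx" (3x3 intrinsics, pixels), "world_to_cam" (4x4, takes a point from world to camera coordinates). Camera axes: x right, y up, looking along -z (the intrinsics and any distortion apply to the point x, -y, -z); pixel columns grow to the right and rows downward; lengths in m; the calibration is good to about 2 mm. A picture is of the moment at which its call begins. There is no depth.
- manip.sign_off(): hands the job in; it is judged then, once.
Trained networks look in a picture, given as the dict that the camera call returned (one of the last four; its "shot" number tells which), for a name from the list of things; names that differ only in an ending like _2 or _b are one class to them, and where a whole thing is asked for, a point or a joint stands for the part that bears it (a point fixed in the world has none). Each returns a list of dicts, best first, with "conf" (0 to 1); they miss things now and then, are a little off and sometimes report something else, mostly with a low value. They report only what shows in the picture. A call takes as long as a camera call. They do not tell look-alikes from the thing itself.
- manip.look_for(picture, query): "box" ([left, top, width, height] in pixels, round what is visible of it).
- manip.silhouettes(picture, query): "pixels" (384x512 bool, what is visible of it) and "box" ([left, top, width, height] in pixels, round what is visible of it).
The state is a dict: "t": time; "q": joint angles; "qd": joint speeds; "tau": joint torques, N m; "tcp_pos": TCP position; "tool_rot": TCP orientation; "force": force on the tool from outside, world axes, zero at the start; "ft_torque": the same for the moment, N m; "finger_gap": opening from 0.0 (shut) to 1.0 (fully open); "gripper_force": force on a finger pad.
Only numpy, scipy, OpenCV 4.12 (cv2) and the standard library are available. Lean on these libraries where they do the work, as an engineer would, in place of code of your own. Each camera call takes 0.05 s, during which the arm holds its last target. There are 200 camera calls.

## Working session

There is one attempt and no reset: what is moved stays moved. The work goes in short steps, Python scripts to look and compute and a tool call to move; the robot and the scene stay as the last step left them, time stands still between calls to the robot, and variables do not carry over. Pictures are saved under pics/ and viewed, at most 10 in all, crops included, and the job is handed in when it is done.

Besides the shell and the picture viewer there is one more tool, called after ">>>" as name(argument=value, ...) on one line, values as JSON. servo_tool: Moves the arm, as the interface text tells. Its arguments: {"type":"object","properties":{"commands":{"type":"array"},"force":{"type":"number"}},"required":["commands"]}

```bash
mkdir -p pics; ls
python3 - <<'E'
from station import manip
import cv2,numpy as np
s=manip.sense();print(s['t'],s['tcp_pos'],s['tool_rot'],s['finger_gap'])
ims=[]
for n in("scene","top"):
    p=manip.snapshot(n);ims.append(p);cv2.imwrite(f"pics/{n}0.png",p['img'][:,:,::-1]);print(n,p['mtx'].tolist(),np.round(p['world_to_cam'],4).tolist())
    for q in("lift","block","landing","lever_end","bottle","dropper","timer_loose","tape","pen_red"):
        print(n,q,[(np.round(d['box']).tolist(),round(d['conf'],2)) for d in manip.look_for(p,q)[:3]])
E
```

```text
pics
0.0 [0.19195326 0.59402527 0.23032859] [ 1.55772355e-01  9.87792359e-01 -1.04783506e-03 -3.62481639e-04] 0.9965004753651315
scene [[415.8755592219851, 0.0, 251.40445058768103], [0.0, 415.8755592219851, 197.6361521577244], [0.0, 0.0, 1.0]] [[-0.8757, -0.4825, 0.0177, 0.428], [0.3647, -0.637, 0.6791, -0.2918], [-0.3164, 0.6012, 0.7338, -1.1668], [0.0, 0.0, 0.0, 1.0]]
scene lift [([237.0, 149.0, 80.0, 65.0], 0.87)]
scene block [([250.0, 131.0, 44.0, 35.0], 0.96), ([248.0, 132.0, 19.0, 9.0], 0.47)]
scene landing [([238.0, 136.0, 20.0, 40.0], 0.78)]
scene lever_end [([288.0, 148.0, 24.0, 14.0], 0.7)]
scene bottle [([225.0, 311.0, 27.0, 24.0], 0.58)]
scene dropper []
scene timer_loose [([233.0, 248.0, 24.0, 24.0], 0.66), ([240.0, 146.0, 73.0, 71.0], 0.62)]
scene tape [([181.0, 272.0, 22.0, 21.0], 0.81), ([244.0, 155.0, 54.0, 37.0], 0.37)]
scene pen_red [([147.0, 266.0, 15.0, 38.0], 0.46), ([238.0, 148.0, 76.0, 69.0], 0.42), ([248.0, 131.0, 45.0, 37.0], 0.3)]
top [[462.29645230039165, 0.0, 251.72997831483102], [0.0, 462.29645230039165, 195.7081961539017], [0.0, 0.0, 1.0]] [[0.0015, -1.0, 0.0066, -0.0559], [0.9858, 0.0026, 0.1678, -0.551], [-0.1678, 0.0062, 0.9858, -1.4544], [0.0, 0.0, 0.0, 1.0]]
top lift [([258.0, 173.0, 103.0, 63.0], 0.94), ([267.0, 176.0, 46.0, 46.0], 0.31)]
top block [([329.0, 142.0, 39.0, 34.0], 0.82)]
top landing [([271.0, 141.0, 49.0, 39.0], 0.64)]
top lever_end [([323.0, 206.0, 38.0, 26.0], 0.46)]
top bottle []
top dropper [([228.0, 221.0, 3.0, 6.0], 0.52)]
top timer_loose [([190.0, 213.0, 24.0, 32.0], 0.9), ([323.0, 205.0, 42.0, 27.0], 0.42)]
top tape [([154.0, 188.0, 19.0, 18.0], 0.5), ([124.0, 247.0, 28.0, 20.0], 0.46)]
top pen_red [([268.0, 176.0, 48.0, 39.0], 0.75), ([128.0, 151.0, 31.0, 34.0], 0.71)]
```

Run:
```python
import cv2
a=cv2.imread("pics/scene0.png");b=cv2.imread("pics/top0.png")
cv2.imwrite("pics/a.png",cv2.resize(b[120:280,110:390],(784,448),interpolation=cv2.INTER_CUBIC))
cv2.imwrite("pics/b.png",cv2.resize(a[110:350,130:350],(550,600),interpolation=cv2.INTER_CUBIC))
```

```text
(no output)
```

View pics/a.png

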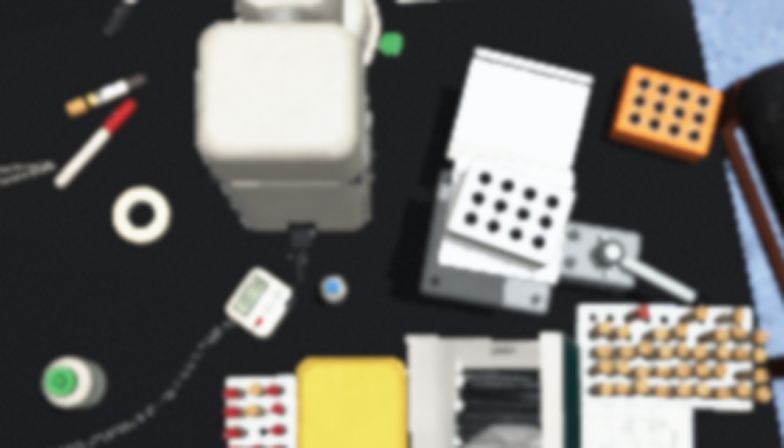

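View pics/b.png

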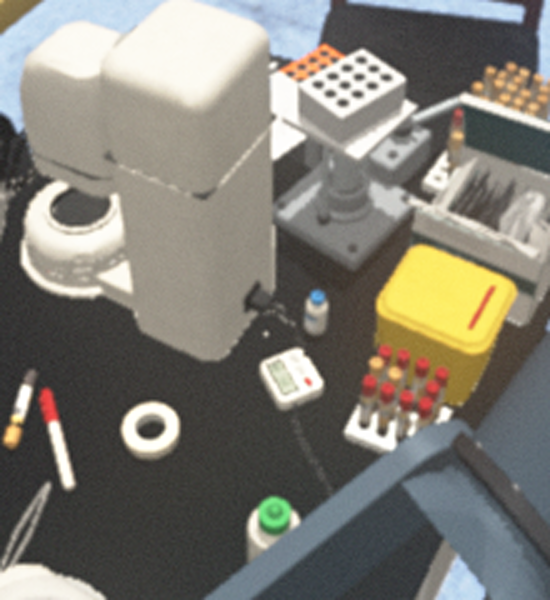

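The crop from above shows the real (white/aluminium) block on the lift platform at full-image px ~(293,197). The orange look-alike is at ~(349,160) on the bench, to the right of the stand. The stand is at ~(296,159), the spindle at ~(329,210) and the lever ball at ~(357,226). The dropper (~229,223) and timer (~202,228) are well to the left. A rack lies near below the lever at ~(320-380,230). Next is a close crop to pick exact points.

Run:
```python
from station import manip
import cv2,numpy as np
ims=[manip.snapshot("top")['img'].astype(float) for _ in range(6)]
m=np.mean(ims,0).astype(np.uint8)[:,:,::-1]
c=cv2.resize(m[130:240,256:376],(720,660),interpolation=cv2.INTER_CUBIC)[:600]
for i in range(0,12): 
    cv2.line(c,(i*60,0),(i*60,6),(0,255,255),1); cv2.line(c,(0,i*60),(6,i*60),(0,255,255),1)
cv2.imwrite("pics/c.png",c)
```

```text
(no output)
```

View pics/c.png

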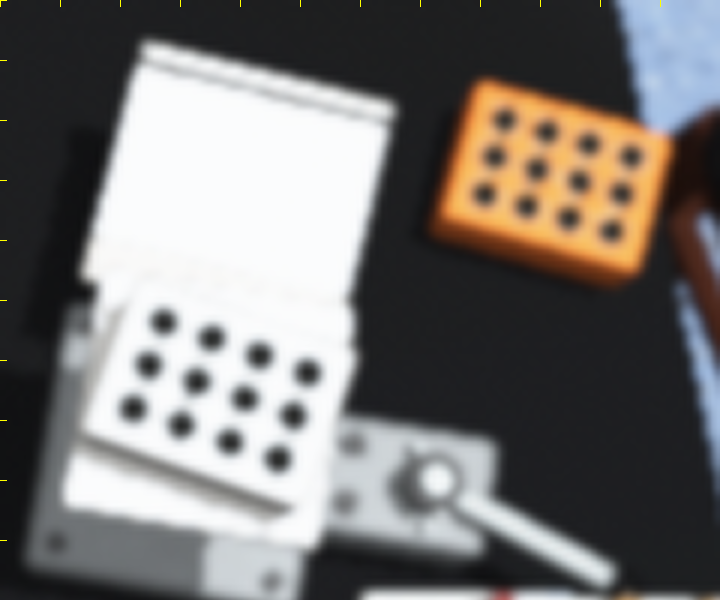

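The crop shows the platform's near corners at crop (64,508) and (318,548), and the stand running from (140,50) to (82,278). The block's wells are visible, from (164,322) to (308,372) in the first row. The spindle is at (437,482), with the lever running towards (612,577) and the rack starting just below y~595. The real block is the aluminium one on the lift.

```bash
cat > h.py <<'E'
import numpy as np,cv2
from scipy.optimize import least_squares
def proj(p,P):
    P=np.atleast_2d(P);c=(p['world_to_cam'][:3,:3]@P.T).T+p['world_to_cam'][:3,3]
    return np.c_[p['mtx'][0,0]*c[:,0]/-c[:,2]+p['mtx'][0,2],p['mtx'][1,1]*-c[:,1]/-c[:,2]+p['mtx'][1,2]]
def ray(p,uv,z):
    d=np.array([(uv[0]-p['mtx'][0,2])/p['mtx'][0,0],-(uv[1]-p['mtx'][1,2])/p['mtx'][1,1],-1])
    R=p['world_to_cam'][:3,:3];C=-R.T@p['world_to_cam'][:3,3];d=R.T@d
    return C+d*(z-C[2])/d[2]
E
python3 - <<'E'
from h import *
from station import manip
p=manip.snapshot("top")
g=lambda x,y:np.array([x/6+256-.42,y/6+130-.42])
pts={'platNL':(64,508,.19),'platNR':(318,548,.19),'spindle':(437,482,.08),'lever':(612,577,.074),
'stopFL':(143,40,.137),'stopFR':(397,103,.137),'stopIL':(138,62,.137),'stopIR':(388,122,.137),'lipL':(82,278,.120),'lipR':(348,302,.120),
'baseL':(28,570,.024),'baseFL':(68,300,.024),'pumpR':(497,440,.058),'pumpNR':(482,555,.058),
'w00':(164,322,.236),'w03':(308,372,.236),'w20':(133,408,.236),'w23':(278,459,.236),'rackL':(360,595,0.0)}
W={k:ray(p,g(v[0],v[1]),v[2]) for k,v in pts.items()}
for k,v in W.items(): print(k,np.round(v,4))
wm=np.mean([W[k] for k in('w00','w03','w20','w23')],0);print('block c',wm)
def ang(a,b):d=W[b]-W[a];return np.degrees(np.arctan2(d[1],d[0])),np.linalg.norm(d)
for a,b in(('platNR','platNL'),('stopFR','stopFL'),('stopIR','stopIL'),('w03','w00'),('w23','w20'),('w20','w00'),('spindle','lever'),('lipL','stopIL'),('lipR','stopIR'),('pumpNR','pumpR'),('baseL','baseFL')):print(a,b,ang(a,b))
for n in('top','scene'):
    q=manip.snapshot(n)
    R=q['world_to_cam'][:3,:3];print(n,-R.T@q['world_to_cam'][:3,3])
E
```

```text
platNL [ 0.472  -0.0962  0.19  ]
platNR [ 0.4528 -0.2193  0.19  ]
spindle [ 0.5005 -0.297   0.08  ]
lever [ 0.4511 -0.3889  0.074 ]
stopFL [ 0.724  -0.1402  0.137 ]
stopFR [ 0.6906 -0.2716  0.137 ]
stopIL [ 0.7122 -0.1375  0.137 ]
stopIR [ 0.6805 -0.2667  0.137 ]
lipL [ 0.6012 -0.1086  0.12  ]
lipR [ 0.5889 -0.2464  0.12  ]
baseL [ 0.4595 -0.0828  0.024 ]
baseFL [ 0.6093 -0.1052  0.024 ]
pumpR [ 0.5264 -0.3336  0.058 ]
pumpNR [ 0.4644 -0.3238  0.058 ]
w00 [ 0.5551 -0.1422  0.236 ]
w03 [ 0.5311 -0.2102  0.236 ]
w20 [ 0.5137 -0.1272  0.236 ]
w23 [ 0.4895 -0.1953  0.236 ]
rackL [ 0.4486 -0.2667  0.    ]
block c [ 0.52235047 -0.16870726  0.236     ]
platNR platNL (np.float64(81.11373476644555), np.float64(0.1245638076947845))
stopFR stopFL (np.float64(75.73983270159984), np.float64(0.1355267595791778))
stopIR stopIL (np.float64(76.20717815862665), np.float64(0.1329781596128595))
w03 w00 (np.float64(70.60381521961449), np.float64(0.07200506665777327))
w23 w20 (np.float64(70.46562065101878), np.float64(0.07221649528789105))
w20 w00 (np.float64(-19.967050351892812), np.float64(0.044040558735167545))
spindle lever (np.float64(-118.25330033712312), np.float64(0.10450677856415032))
lipL stopIL (np.float64(-14.576450961382927), np.float64(0.11594312673530606))
lipR stopIR (np.float64(-12.483180966292329), np.float64(0.09533703700668753))
pumpNR pumpR (np.float64(-9.034766827662546), np.float64(0.06276359943276719))
baseL baseFL (np.float64(-8.482682297163562), np.float64(0.15154860449328553))
top [ 0.29917083 -0.04537753  1.52657402]
scene [0.11201905 0.72208196 1.04683982]
```

Run:
```python
from h import *
from station import manip
def rect(c,yaw,x0,x1,y0,y1,z):
    c_,s=np.cos(yaw),np.sin(yaw)
    return np.array([[c[0]+c_*x-s*y,c[1]+s*x+c_*y,z] for x,y in((x0,y0),(x1,y0),(x1,y1),(x0,y1))])
out=[]
for n,(u0,v0,w,h,s) in dict(top=(262,128,66,100,6),scene=(228,125,66,100,6)).items():
    ps=[manip.snapshot(n) for _ in range(6)];p=ps[0]
    m=np.mean([q['img'].astype(float) for q in ps],0)[:,:,::-1]
    m=np.clip((m-150)*255/105,0,255).astype(np.uint8)
    c=cv2.resize(m[v0:v0+h,u0:u0+w],(w*s,h*s),interpolation=cv2.INTER_CUBIC)
    L=(.522,-.168);y=np.radians(-8.7)
    for R,col in((rect(L,y,-.06,.06,-.062,.062,.19),(0,0,255)),(rect((.6545,-.188),y,-.048,.048,-.067,.067,.125),(0,200,0)),(rect((.65,-.1905),np.radians(-14),-.048,.048,-.067,.067,.125),(255,0,0))):
        q=((proj(p,R)-[u0,v0]+.42)*s).astype(int);cv2.polylines(c,[q],True,col,1)
    out.append(c)
cv2.imwrite("pics/d.png",np.hstack(out))
```

```text
(no output)
```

View pics/d.png

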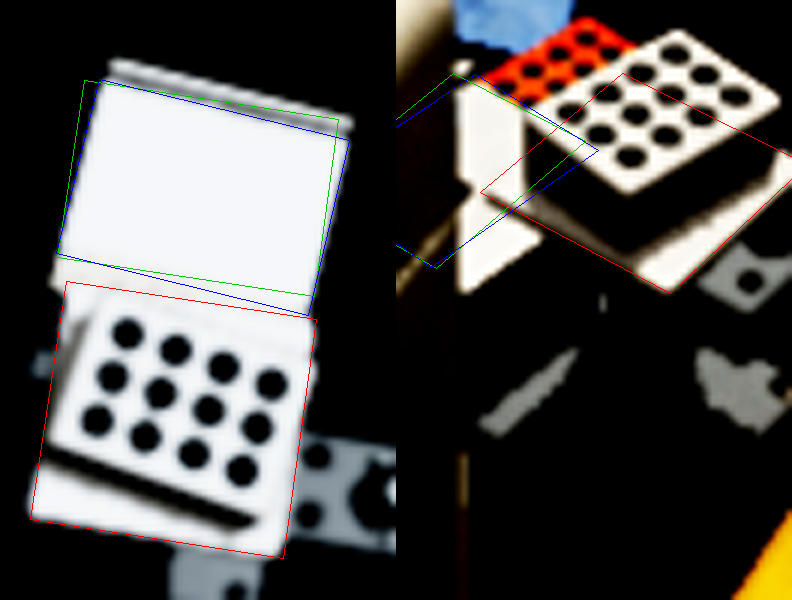

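The stretched view shows the platform outline (red) fits at yaw -8.7°, and the stand sits at about -14° (blue). I'm moving now: swing low-radius past the tall device, then touch the stand to get its height.

>>> servo_tool(commands=[-0.0556,-0.0506,-0.0222,0,0,0,-1,-0.0556,-0.0506,-0.0222,0,0,0,-1,-0.0556,-0.0506,-0.0222,0,0,0,-1,-0.0556,-0.0506,-0.0222,0,0,0,-1,-0.0556,-0.0506,-0.0222,0,0,0,-1,-0.0556,-0.0506,-0.0222,0,0,0,-1,-0.0556,-0.0506,-0.0222,0,0,0,-1,-0.0556,-0.0506,-0.0222,0,0,0,-1,-0.0556,-0.0506,-0.0222,0,0,0,-1])

```text
t: 2.8
tcp_pos: [0.3607, 0.2994, 0.332]
tool_rot: [0.156, 0.988, 0.0, 0.0]
force: [0.9, 1.0, 0.9]
finger_gap: 0.002
gripper_force: 0.0
```

>>> servo_tool(commands=[-0.0361,-0.0724,0,0,0,0,-1,-0.0361,-0.0724,0,0,0,0,-1,-0.0361,-0.0724,0,0,0,0,-1,-0.0361,-0.0724,0,0,0,0,-1,-0.0361,-0.0724,0,0,0,0,-1,-0.0361,-0.0724,0,0,0,0,-1,-0.0361,-0.0724,0,0,0,0,-1,-0.0361,-0.0724,0,0,0,0,-1,-0.0361,-0.0724,0,0,0,0,-1,-0.0361,-0.0724,0,0,0,0,-1])

```text
t: 3.63
tcp_pos: [0.4204, -0.101, 0.3316]
tool_rot: [0.156, 0.988, -0.0, 0.001]
force: [0.9, 0.6, -0.4]
finger_gap: -0.002
gripper_force: 0.0
```

```bash
cat >> h.py <<'E'
from scipy.spatial.transform import Rotation as Ro
def plan(s,pos,yaw=None,claw=-1,n=None):
    "equal tool-frame rows from the state s to pos with tool y at yaw (deg), tool down"
    R=Ro.from_quat(s['tool_rot']);y=R.as_matrix()[:,1];y0=np.degrees(np.arctan2(y[1],y[0]))
    dyaw=0 if yaw is None else yaw-y0
    d=np.array(pos)-s['tcp_pos']
    n=n or int(max(np.ceil(np.linalg.norm(d)/.0405),np.ceil(abs(dyaw)/7.1),1))
    print('yaw0',y0,'n',n)
    for i in range(n):
        Ri=(Ro.from_euler('z',dyaw*i/n,degrees=True)*R).as_matrix()
        v=Ri.T@d/n/.5
        print(', '.join(f'{k:.4f}' for k in v)+f', 0,0,{-dyaw/n/360:.4f},{claw},')
        if dyaw==0: print('x',n); break
E
python3 - <<'E'
from h import *
from station import manip
s=manip.sense();print(s['t'],s['tcp_pos'],s['finger_gap'],s['force'],s['q'])
plan(s,(.655,-.19,.33),None)
E
```

```text
3.6333 [ 0.42044639 -0.10101471  0.3315845 ] -0.002103367078644531 [ 0.86186711  0.6077579  -0.4233579 ] [-4.95554295e-01  1.35832378e-01  1.74598976e+00  2.38047268e-04
  1.25878756e+00 -1.75313911e+00]
yaw0 72.05012330926624 n 7
-0.0716, -0.0035, 0.0005, 0,0,0.0000,-1,
x 7
```

>>> servo_tool(commands=[-0.0716,-0.0035,0,0,0,0,-1,-0.0716,-0.0035,0,0,0,0,-1,-0.0716,-0.0035,0,0,0,0,-1,-0.0716,-0.0035,0,0,0,0,-1,-0.0716,-0.0035,0,0,0,0,-1,-0.0716,-0.0035,0,0,0,0,-1,-0.0716,-0.0035,0,0,0,0,-1,0,0,0.08,0,0,0,-1,0,0,0.08,0,0,0,-1,0,0,0.08,0,0,0,-1,0,0,0.08,0,0,0,-1,0,0,0.034,0,0,0,-1])

```text
t: 4.63
tcp_pos: [0.6518, -0.1862, 0.1478]
tool_rot: [0.156, 0.988, 0.001, -0.005]
force: [-1.3, 1.1, -0.5]
finger_gap: -0.0
gripper_force: 0.0
```

>>> servo_tool(commands=[0,0,0.008,0,0,0,-1,0,0,0,0,0,0,-1])

```text
t: 4.8
tcp_pos: [0.6545, -0.1874, 0.1485]
tool_rot: [0.156, 0.988, 0.0, -0.002]
force: [-0.1, 0.7, 0.1]
finger_gap: -0.002
gripper_force: 0.0
```

>>> servo_tool(commands=[0,0,0.006,0,0,0,-1,0,0,0.006,0,0,0,-1,0,0,0.006,0,0,0,-1,0,0,0,0,0,0,-1])

```text
t: 5.13
tcp_pos: [0.6557, -0.1879, 0.1422]
tool_rot: [0.156, 0.988, -0.0, 0.001]
force: [0.0, 0.4, -0.0]
finger_gap: 0.003
gripper_force: 0.0
```

>>> servo_tool(commands=[0,0,0.005,0,0,0,-1,0,0,0.005,0,0,0,-1,0,0,0,0,0,0,-1])

```text
t: 5.38
tcp_pos: [0.655, -0.1876, 0.1359]
tool_rot: [0.156, 0.988, 0.0, -0.0]
force: [-0.3, -0.1, -0.4]
finger_gap: 0.001
gripper_force: 0.0
```

>>> servo_tool(commands=[0,0,0.005,0,0,0,-1,0,0,0.005,0,0,0,-1,0,0,0,0,0,0,-1])

```text
t: 5.63
tcp_pos: [0.6549, -0.1876, 0.1305]
tool_rot: [0.156, 0.988, 0.0, -0.001]
force: [-0.5, -0.1, -0.0]
finger_gap: -0.002
gripper_force: 0.0
```

>>> servo_tool(commands=[0,0,0.005,0,0,0,-1,0,0,0.005,0,0,0,-1,0,0,0,0,0,0,-1])

```text
t: 5.88
tcp_pos: [0.655, -0.1876, 0.1255]
tool_rot: [0.156, 0.988, 0.0, -0.001]
force: [0.7, -0.6, -0.6]
finger_gap: 0.001
gripper_force: 0.0
```

>>> servo_tool(commands=[0,0,0.005,0,0,0,-1,0,0,0.005,0,0,0,-1,0,0,0,0,0,0,-1])

```text
t: 6.13
tcp_pos: [0.6549, -0.1876, 0.1205]
tool_rot: [0.156, 0.988, 0.0, -0.001]
force: [0.3, -0.9, 0.6]
finger_gap: -0.004
gripper_force: 0.0
```

>>> servo_tool(commands=[0,0,0.005,0,0,0,-1,0,0,0.005,0,0,0,-1,0,0,0,0,0,0,-1])

```text
t: 6.38
tcp_pos: [0.6553, -0.1878, 0.1159]
tool_rot: [0.156, 0.988, 0.0, -0.0]
force: [0.9, 1.2, 0.4]
finger_gap: -0.002
gripper_force: 0.0
```

>>> servo_tool(commands=[0,0,0.004,0,0,0,-1,0,0,0,0,0,0,-1])

```text
t: 6.55
tcp_pos: [0.6555, -0.1878, 0.1157]
tool_rot: [0.156, 0.988, -0.0, 0.0]
force: [-1.4, 0.4, 6.2]
finger_gap: 0.002
gripper_force: 3.1
```

Contact at 6 N, so the stand top is at z ≈ 0.1157 (within the allowed 105–145 mm). The platform needs to sink about 74 mm.

>>> servo_tool(commands=[0,0,-0.08,0,0,0,-0.58,0,0,-0.08,0,0,0,-0.58,0,0,-0.08,0,0,0,-0.58,0,0,-0.0,0,0,0,-0.58])

```text
t: 6.88
tcp_pos: [0.6603, -0.1899, 0.2442]
tool_rot: [0.156, 0.988, -0.003, 0.009]
force: [0.2, -0.5, 1.8]
finger_gap: 0.21
gripper_force: 0.0
```

Run:
```python
from h import *
from station import manip
s=manip.sense();print(s['t'],s['tcp_pos'],s['finger_gap'])
plan(s,(.4743,-.3475,.16),-28.5,-.58,15)
p=manip.snapshot('top')
for z in(0,.06,.09):print(ray(p,(340,231.5),z),ray(p,(320,228.7),z))
```

```text
6.8833 [ 0.66025    -0.18988173  0.24424082] 0.20969859171238142
yaw0 72.09118928436074 n 15
0.0173, -0.0276, 0.0110, 0,0,0.0186,-0.58,
0.0140, -0.0294, 0.0110, 0,0,0.0186,-0.58,
0.0105, -0.0308, 0.0111, 0,0,0.0186,-0.58,
0.0068, -0.0318, 0.0112, 0,0,0.0186,-0.58,
0.0030, -0.0324, 0.0113, 0,0,0.0186,-0.58,
-0.0008, -0.0325, 0.0113, 0,0,0.0186,-0.58,
-0.0046, -0.0321, 0.0114, 0,0,0.0186,-0.58,
-0.0083, -0.0313, 0.0115, 0,0,0.0186,-0.58,
-0.0119, -0.0301, 0.0115, 0,0,0.0186,-0.58,
-0.0153, -0.0285, 0.0116, 0,0,0.0186,-0.58,
-0.0186, -0.0265, 0.0116, 0,0,0.0186,-0.58,
-0.0215, -0.0241, 0.0117, 0,0,0.0186,-0.58,
-0.0242, -0.0214, 0.0117, 0,0,0.0186,-0.58,
-0.0265, -0.0184, 0.0118, 0,0,0.0186,-0.58,
-0.0285, -0.0152, 0.0118, 0,0,0.0186,-0.58,
[ 0.43960674 -0.34741138  0.        ] [ 0.44875321 -0.28135565  0.        ]
[ 0.43408709 -0.33554034  0.06      ] [ 0.44287407 -0.27208084  0.06      ]
[ 0.43132726 -0.32960481  0.09      ] [ 0.4399345  -0.26744344  0.09      ]
```

>>> servo_tool(commands=[0.0173,-0.0276,0.011,0,0,0.0186,-0.58,0.014,-0.0294,0.011,0,0,0.0186,-0.58,0.0105,-0.0308,0.011,0,0,0.0186,-0.58,0.0068,-0.0318,0.011,0,0,0.0186,-0.58,0.003,-0.0324,0.011,0,0,0.0186,-0.58,-0.0008,-0.0325,0.011,0,0,0.0186,-0.58,-0.0046,-0.0321,0.011,0,0,0.0186,-0.58,-0.0083,-0.0313,0.011,0,0,0.0186,-0.58,-0.0119,-0.0301,0.011,0,0,0.0186,-0.58,-0.0153,-0.0285,0.011,0,0,0.0186,-0.58,-0.0186,-0.0265,0.011,0,0,0.0186,-0.58,-0.0215,-0.0241,0.011,0,0,0.0186,-0.58])

```text
t: 7.93
tcp_pos: [0.5048, -0.3128, 0.1668]
tool_rot: [0.758, 0.652, -0.0, -0.001]
force: [-0.8, -1.2, -0.6]
finger_gap: 0.207
gripper_force: 0.0
```

>>> servo_tool(commands=[-0.0242,-0.0214,0.011,0,0,0.0186,-0.58,-0.0265,-0.0184,0.011,0,0,0.0186,-0.58,-0.0285,-0.0152,0.011,0,0,0.0186,-0.58,0,0,0,0,0,0,-0.58,0,0,0,0,0,0,-0.58])

```text
t: 8.35
tcp_pos: [0.4683, -0.344, 0.1506]
tool_rot: [0.859, 0.513, -0.0, -0.001]
force: [0.1, -0.6, -0.1]
finger_gap: 0.211
gripper_force: 0.0
```

Run:
```python
from h import *
from station import manip
s=manip.sense();print(s['t'],s['tcp_pos'],s['finger_gap'])
plan(s,(.4743,-.3475,.10),-28.5,-.58,3)
p=manip.snapshot('top');q=manip.snapshot('scene')
a=cv2.resize(p['img'][150:270,290:390,::-1],(500,600),interpolation=cv2.INTER_CUBIC)
b=cv2.resize(q['img'][100:300,215:315,::-1],(300,600),interpolation=cv2.INTER_CUBIC)
cv2.imwrite('pics/e.png',np.hstack([a,b]))
```

```text
8.35 [ 0.4682984  -0.34395586  0.15064074] 0.21115129007659725
yaw0 -28.32602419389501 n 3
-0.0002, 0.0047, 0.0337, 0,0,0.0002,-0.58,
-0.0002, 0.0047, 0.0337, 0,0,0.0002,-0.58,
-0.0002, 0.0047, 0.0337, 0,0,0.0002,-0.58,
```

View pics/e.png

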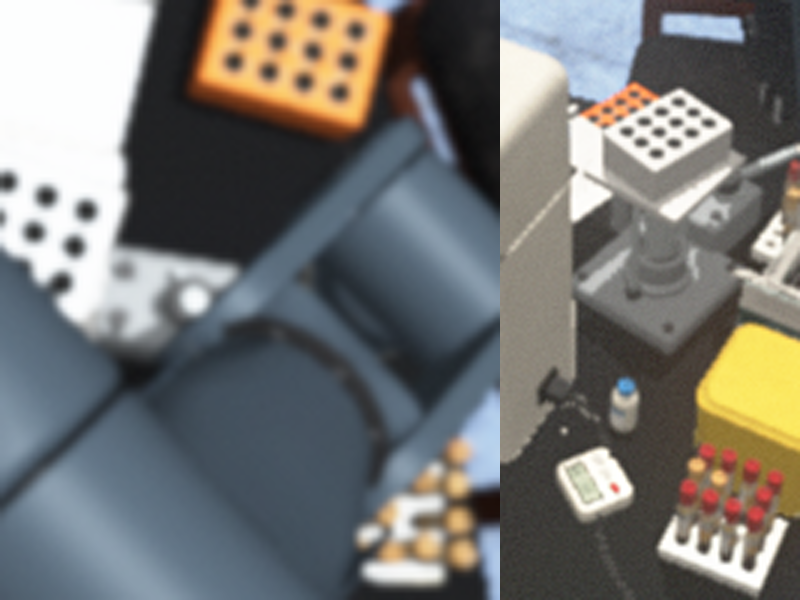

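The arm hides the lever from above, but the scene camera sees the block and platform clear. I'll use that one to follow the sinking.

>>> servo_tool(commands=[0,0.0085,0,0,0,0,-0.58,0,0.0085,0,0,0,0,-0.58,0,0,0.034,0,0,0,-0.58,0,0,0.034,0,0,0,-0.58,0,0,0.03,0,0,0,-0.58,0,0,0,0,0,0,-0.58])

```text
t: 8.95
tcp_pos: [0.4762, -0.3467, 0.1002]
tool_rot: [0.858, 0.513, -0.0, -0.002]
force: [-0.5, 0.1, -0.5]
finger_gap: 0.209
gripper_force: 0.0
```

>>> servo_tool(commands=[0,0,0.016,0,0,0,-0.58,0,0,0.016,0,0,0,-0.58,0,0,0,0,0,0,-0.58])

```text
t: 9.2
tcp_pos: [0.4766, -0.3479, 0.0858]
tool_rot: [0.859, 0.513, -0.0, -0.001]
force: [0.4, -0.3, 0.5]
finger_gap: 0.213
gripper_force: 0.0
```

>>> servo_tool(commands=[0,0,0.01,0,0,0,-0.58,0,0,0.004,0,0,0,-0.58,0,0,0,0,0,0,-0.58])

```text
t: 9.45
tcp_pos: [0.477, -0.3486, 0.0803]
tool_rot: [0.859, 0.512, 0.0, 0.0]
force: [0.2, 0.4, 0.4]
finger_gap: 0.209
gripper_force: 0.2
```

>>> servo_tool(commands=[0,0,0.012,0,0,0,-0.58,0,0,0.012,0,0,0,-0.58,0,0,0.012,0,0,0,-0.58,0,0,0,0,0,0,-0.58])

```text
t: 9.78
tcp_pos: [0.486, -0.3539, 0.0785]
tool_rot: [0.859, 0.512, 0.005, 0.012]
force: [-1.7, 13.5, 83.0]
finger_gap: 0.209
gripper_force: 41.4
```

>>> servo_tool(commands=[0,0,-0.02,0,0,0,-0.58,0,0,-0.02,0,0,0,-0.58,0,0,-0.02,0,0,0,-0.58,0,0,0,0,0,0,-0.58,0,0,0,0,0,0,-0.58])

```text
t: 10.2
tcp_pos: [0.4764, -0.3482, 0.0912]
tool_rot: [0.859, 0.512, -0.0, -0.0]
force: [-0.3, -0.9, -0.6]
finger_gap: 0.208
gripper_force: 0.0
```

Run:
```python
from h import *
from station import manip
s=manip.sense();print(s['t'],s['tcp_pos'],s['tool_rot'],s['force'])
q=manip.snapshot('scene');s=9
R=lambda a:np.array([.502+a*np.cos(np.radians(241.3)),-.2965+a*np.sin(np.radians(241.3)),.08])
c=cv2.resize(q['img'][125:190,260:345,::-1],None,fx=s,fy=s,interpolation=cv2.INTER_CUBIC)
u=lambda P:tuple(((proj(q,P)[0]-[260,125]+.5)*s).astype(int))
for r in(0,30,60,90,112):cv2.circle(c,u(R(r/1000)),3,(0,0,255),1)
cv2.imwrite('pics/f.png',c)
```

```text
10.2 [ 0.47641891 -0.34821971  0.09124885] [ 8.58854106e-01  5.12220188e-01 -7.93876555e-05 -3.11444185e-04] [-0.34623015 -0.8890781  -0.5753954 ]
```

View pics/f.png

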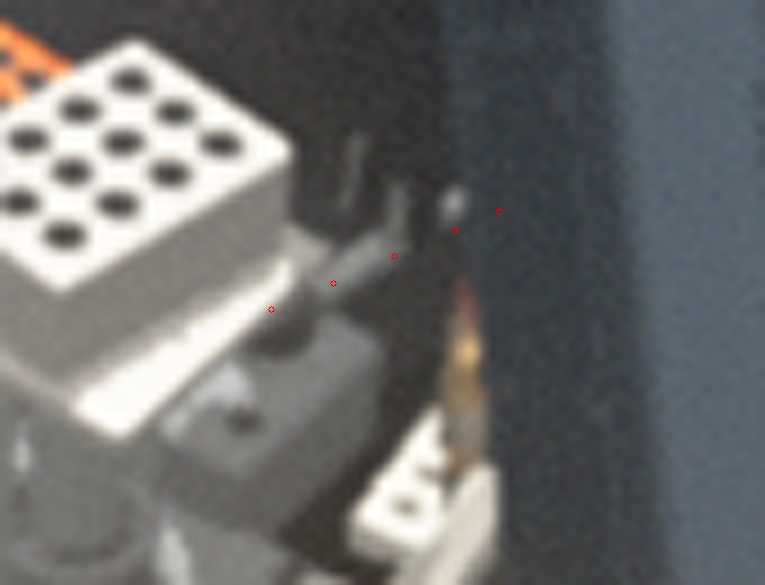

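The crop shows the lever running from crop (315,285) to about (465,190), above the model points for a shut lever (red dots). The lever was nudged open by the contact; next I measure its angle.

Run:
```python
from h import *
from station import manip
q=manip.snapshot('scene')
g=lambda x,y:(x/9+260-.5,y/9+125-.5)
for x,y in((320,290),(360,262),(385,247),(455,203),(465,192)):
    P=ray(q,g(x,y),.08);d=P-[.502,-.2965,.08];print(np.round(P,4),np.degrees(np.arctan2(d[1],d[0]))%360,np.hypot(*d[:2]))
im=cv2.imread('pics/scene0.png');now=q['img'][:,:,::-1]
s=5
c=np.hstack([cv2.resize(i[125:185,262:342],None,fx=s,fy=s,interpolation=cv2.INTER_CUBIC) for i in(im,now)])
for k in(0,1):
  for a in(241.3,250,260,270):
    P=[[.502+r*np.cos(np.radians(a)),-.2965+r*np.sin(np.radians(a)),.08] for r in(.05,.105)]
    u=((proj(q,P)-[262,125]+.5)*s).astype(int)
    for v in u: cv2.circle(c,(int(v[0])+400*k,int(v[1])),2,(0,0,255) if a==241.3 else (0,255,255),-1)
cv2.imwrite('pics/g.png',c)
u=lambda P:proj(q,P)[0];print(u([.4764,-.3482,.0912]))
```

```text
[ 0.4905 -0.3165  0.08  ] 239.9385815159617 0.02305710791516892
[ 0.4838 -0.3393  0.08  ] 246.9082387825347 0.0465128942679718
[ 0.4789 -0.3524  0.08  ] 247.54461956403466 0.06045651027538438
[ 0.4656 -0.3908  0.08  ] 248.87890991553448 0.10104045881811183
[ 0.4648 -0.399   0.08  ] 250.05812909755255 0.10903252156978183
[302.78781714 150.43497601]
```

View pics/g.png

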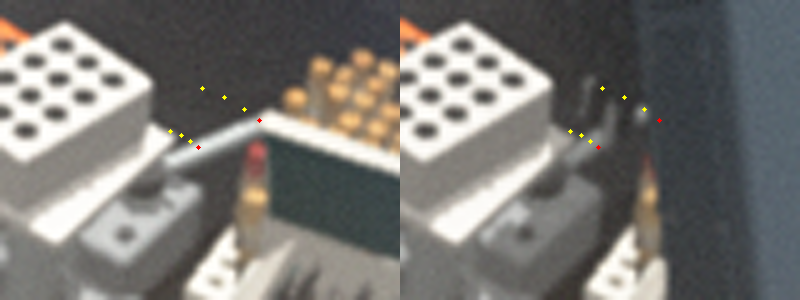

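The lever now stands at about 249°, roughly 0.13 rad open (ram still holding). I'll straddle it again with a wider gap, centred on its new direction.

>>> servo_tool(commands=[-0.0038,0.0102,0,0,0,0,-0.4,0,0,0,0,0,-0.0189,-0.4,0,0,0,0,0,0,-0.4,0,0,0.008,0,0,0,-0.4,0,0,0.008,0,0,0,-0.4,0,0,0,0,0,0,-0.4])

```text
t: 10.8
tcp_pos: [0.4797, -0.3518, 0.0823]
tool_rot: [0.827, 0.562, -0.0, -0.001]
force: [-0.8, 0.4, -0.3]
finger_gap: 0.301
gripper_force: 0.0
```

>>> servo_tool(commands=[0,0,0.008,0,0,0,-0.4,0,0,0,0,0,0,-0.4])

```text
t: 10.97
tcp_pos: [0.4799, -0.352, 0.0788]
tool_rot: [0.827, 0.562, -0.0, -0.001]
force: [0.3, 0.6, -0.1]
finger_gap: 0.299
gripper_force: 0.0
```

>>> servo_tool(commands=[0,0,0.008,0,0,0,-0.4,0,0,0,0,0,0,-0.4])

```text
t: 11.13
tcp_pos: [0.48, -0.3521, 0.0751]
tool_rot: [0.827, 0.562, -0.0, -0.0]
force: [-0.0, 0.4, 0.3]
finger_gap: 0.297
gripper_force: 0.0
```

>>> servo_tool(commands=[0,0,0.008,0,0,0,-0.4,0,0,0,0,0,0,-0.4])

```text
t: 11.3
tcp_pos: [0.48, -0.3521, 0.0712]
tool_rot: [0.827, 0.562, -0.0, -0.0]
force: [0.1, -0.2, -0.9]
finger_gap: 0.303
gripper_force: 0.0
```

>>> servo_tool(commands=[0,0,0.01,0,0,0,-0.4,0,0,0.01,0,0,0,-0.4,0,0,0,0,0,0,-0.4])

```text
t: 11.55
tcp_pos: [0.4797, -0.3519, 0.0606]
tool_rot: [0.827, 0.562, -0.0, -0.001]
force: [0.1, -0.8, -0.1]
finger_gap: 0.3
gripper_force: 0.0
```

Straddling the lever cleanly (z 0.0606, no force). I set up a sink tracker: warp the block-top plane for a trial sink depth and match it against the reference.

```bash
cat > track.py <<'E'
from h import *
from station import manip
from scipy.optimize import minimize_scalar
def top(d):
    y=np.radians(-19.7);c,s=np.cos(y),np.sin(y)
    return np.array([[.5224+c*a-s*b,-.1687+s*a+c*b,.236-d] for a,b in((-.04,-.055),(.04,-.055),(.04,.055),(-.04,.055))])
def sink(p):
    ref=np.load('ref.npy');im=cv2.GaussianBlur(p['img'].mean(2).astype(np.float32),(0,0),.7)
    a=proj(p,top(0)).astype(np.float32)
    def cost(d):
        b=proj(p,top(d)).astype(np.float32);w=cv2.warpPerspective(ref,cv2.getPerspectiveTransform(a,b),(512,384))
        m=np.zeros(w.shape,np.uint8);cv2.fillConvexPoly(m,b.round().astype(int),1);m=cv2.dilate(m,np.ones((5,5)))>0
        return 1-np.corrcoef(w[m],im[m])[0,1]
    g=np.arange(-.004,.104,.002);d0=g[np.argmin([cost(d) for d in g])]
    r=minimize_scalar(cost,bounds=(d0-.002,d0+.002),method='bounded');return r.x*1000,r.fun
if __name__=='__main__':
    s=manip.sense();R=Ro.from_quat(s['tool_rot']).as_matrix()
    v=s['tcp_pos']-np.array([.502,-.2965,0]);print('t',round(s['t'],2),'tool ang',round((np.arctan2(v[1],v[0])+2*np.pi-np.radians(241.3)),3),'yaw-ang',round((np.arctan2(R[1,1],R[0,1])+np.pi*1.5)-np.radians(241.3),3),'r',np.hypot(*v[:2]),'F',np.round(s['force'],1))
    for _ in range(2):
        t=manip.sense()['t'];print(round(t,3),'sink mm %.2f cost %.3f'%sink(manip.snapshot('scene')))
E
python3 - <<'E'
from track import *
ps=[manip.snapshot('scene')['img'].astype(np.float32).mean(2) for _ in range(4)]
np.save('ref.npy',cv2.GaussianBlur(np.mean(ps,0),(0,0),.5))
E
python3 track.py
```

```text
t 11.75 tool ang 0.131 yaw-ang 0.125 r 0.059990057427530434 F [ 0.2 -0.3 -0.1]
11.75 sink mm 0.23 cost 0.003
11.8 sink mm 0.23 cost 0.003
```

>>> servo_tool(commands=[0,0.0036,0,0,0,-0.0048,-0.4,0,0.0036,0,0,0,-0.0048,-0.4,0,0.0036,0,0,0,-0.0048,-0.4,0,0.0036,0,0,0,-0.0048,-0.4,0,0.0036,0,0,0,-0.0048,-0.4,0,0.0036,0,0,0,-0.0048,-0.4,0,0.0036,0,0,0,-0.0048,-0.4,0,0.0036,0,0,0,-0.0048,-0.4])

```text
t: 12.52
tcp_pos: [0.4929, -0.3553, 0.0618]
tool_rot: [0.753, 0.658, -0.0, -0.002]
force: [-2.2, 1.4, 2.0]
finger_gap: 0.298
gripper_force: 1.5
```

```bash
python3 track.py
```

```text
t 12.52 tool ang 0.347 yaw-ang 0.368 r 0.05946880226783648 F [-2.2  1.4  2. ]
12.517 sink mm 0.22 cost 0.003
12.567 sink mm 0.23 cost 0.003
```

>>> servo_tool(commands=[0,0.0024,0,0,0,-0.0032,-0.4,0,0.0024,0,0,0,-0.0032,-0.4,0,0.0024,0,0,0,-0.0032,-0.4,0,0.0024,0,0,0,-0.0032,-0.4,0,0,0,0,0,0,-0.4,0,0,0,0,0,0,-0.4])

```text
t: 13.12
tcp_pos: [0.4989, -0.3565, 0.0615]
tool_rot: [0.726, 0.688, 0.0, -0.0]
force: [-2.8, 2.5, -0.1]
finger_gap: 0.297
gripper_force: 1.1
```

```bash
python3 track.py
```

```text
t 13.12 tool ang 0.45 yaw-ang 0.446 r 0.06011662527641614 F [-2.8  2.5 -0.1]
13.117 sink mm 0.22 cost 0.004
13.167 sink mm 0.23 cost 0.004
```

>>> servo_tool(commands=[0,0.0024,0,0,0,-0.0032,-0.4,0,0.0024,0,0,0,-0.0032,-0.4,0,0.0024,0,0,0,-0.0032,-0.4,0,0,0,0,0,0,-0.4,0,0,0,0,0,0,-0.4])

```text
t: 13.63
tcp_pos: [0.5027, -0.3569, 0.0616]
tool_rot: [0.705, 0.709, -0.0, 0.0]
force: [-2.3, 0.8, 0.3]
finger_gap: 0.301
gripper_force: 1.1
```

```bash
python3 track.py
```

```text
t 13.63 tool ang 0.512 yaw-ang 0.507 r 0.06043188022189216 F [-2.3  0.8  0.3]
13.633 sink mm 1.72 cost 0.010
13.683 sink mm 2.13 cost 0.009
```

Sinking has begun, with the tool at 0.51 rad. I'll hold and measure the rate.

>>> servo_tool(commands=[0,0,0,0,0,0,-0.4,0,0,0,0,0,0,-0.4,0,0,0,0,0,0,-0.4,0,0,0,0,0,0,-0.4])

```text
t: 14.07
tcp_pos: [0.5026, -0.3571, 0.0617]
tool_rot: [0.705, 0.709, -0.0, 0.0]
force: [-1.5, 1.9, -0.6]
finger_gap: 0.3
gripper_force: 0.9
```

```bash
python3 track.py
```

```text
t 14.07 tool ang 0.511 yaw-ang 0.507 r 0.060584274376794 F [-1.5  1.9 -0.6]
14.067 sink mm 5.91 cost 0.018
14.117 sink mm 6.42 cost 0.020
```

Rate is about 10 mm/s, which is safe. Riding down for 4 s, then measuring.

>>> servo_tool(commands=[0,0,0,0,0,0,-0.4,0,0,0,0,0,0,-0.4,0,0,0,0,0,0,-0.4,0,0,0,0,0,0,-0.4,0,0,0,0,0,0,-0.4,0,0,0,0,0,0,-0.4,0,0,0,0,0,0,-0.4,0,0,0,0,0,0,-0.4,0,0,0,0,0,0,-0.4,0,0,0,0,0,0,-0.4,0,0,0,0,0,0,-0.4,0,0,0,0,0,0,-0.4])

```text
t: 15.17
tcp_pos: [0.5026, -0.357, 0.0618]
tool_rot: [0.705, 0.709, -0.0, 0.0]
force: [-1.9, -0.3, -1.0]
finger_gap: 0.301
gripper_force: 0.7
```

>>> servo_tool(commands=[0,0,0,0,0,0,-0.4,0,0,0,0,0,0,-0.4,0,0,0,0,0,0,-0.4,0,0,0,0,0,0,-0.4,0,0,0,0,0,0,-0.4,0,0,0,0,0,0,-0.4,0,0,0,0,0,0,-0.4,0,0,0,0,0,0,-0.4,0,0,0,0,0,0,-0.4,0,0,0,0,0,0,-0.4,0,0,0,0,0,0,-0.4,0,0,0,0,0,0,-0.4])

```text
t: 16.17
tcp_pos: [0.5026, -0.357, 0.0618]
tool_rot: [0.705, 0.709, -0.0, 0.0]
force: [-1.7, -0.3, -0.7]
finger_gap: 0.299
gripper_force: 0.5
```

```bash
python3 track.py
```

```text
t 16.17 tool ang 0.511 yaw-ang 0.507 r 0.06048058186528055 F [-1.7 -0.3 -0.7]
16.167 sink mm 26.66 cost 0.056
16.217 sink mm 26.92 cost 0.062
```

>>> servo_tool(commands=[0,0,0,0,0,0,-0.4,0,0,0,0,0,0,-0.4,0,0,0,0,0,0,-0.4,0,0,0,0,0,0,-0.4,0,0,0,0,0,0,-0.4,0,0,0,0,0,0,-0.4,0,0,0,0,0,0,-0.4,0,0,0,0,0,0,-0.4,0,0,0,0,0,0,-0.4,0,0,0,0,0,0,-0.4,0,0,0,0,0,0,-0.4,0,0,0,0,0,0,-0.4])

```text
t: 17.27
tcp_pos: [0.5025, -0.3568, 0.0617]
tool_rot: [0.705, 0.709, 0.0, 0.0]
force: [-0.5, -0.0, 0.2]
finger_gap: 0.299
gripper_force: 0.2
```

```bash
python3 track.py
```

```text
t 17.27 tool ang 0.51 yaw-ang 0.507 r 0.06028542266553532 F [-0.5 -0.   0.2]
17.267 sink mm 37.48 cost 0.084
17.317 sink mm 37.70 cost 0.084
```

>>> servo_tool(commands=[0,0,0,0,0,0,-0.4,0,0,0,0,0,0,-0.4,0,0,0,0,0,0,-0.4,0,0,0,0,0,0,-0.4,0,0,0,0,0,0,-0.4,0,0,0,0,0,0,-0.4,0,0,0,0,0,0,-0.4,0,0,0,0,0,0,-0.4,0,0,0,0,0,0,-0.4,0,0,0,0,0,0,-0.4,0,0,0,0,0,0,-0.4,0,0,0,0,0,0,-0.4])

```text
t: 18.37
tcp_pos: [0.5025, -0.3569, 0.0617]
tool_rot: [0.705, 0.709, 0.0, 0.0]
force: [0.2, -0.0, -0.3]
finger_gap: 0.301
gripper_force: 0.0
```

>>> servo_tool(commands=[0,0,0,0,0,0,-0.4,0,0,0,0,0,0,-0.4,0,0,0,0,0,0,-0.4,0,0,0,0,0,0,-0.4,0,0,0,0,0,0,-0.4,0,0,0,0,0,0,-0.4,0,0,0,0,0,0,-0.4,0,0,0,0,0,0,-0.4,0,0,0,0,0,0,-0.4,0,0,0,0,0,0,-0.4,0,0,0,0,0,0,-0.4,0,0,0,0,0,0,-0.4])

```text
t: 19.37
tcp_pos: [0.5025, -0.3569, 0.0617]
tool_rot: [0.705, 0.709, 0.0, -0.0]
force: [0.2, -0.0, -0.7]
finger_gap: 0.303
gripper_force: 0.0
```

```bash
python3 track.py
python3 - <<'E'
from track import *
p=manip.snapshot('scene')
d=sink(p)[0]/1000
c=cv2.resize(p['img'][125:225,225:325,::-1],(600,600),interpolation=cv2.INTER_CUBIC)
def dr(P,col):cv2.polylines(c,[((proj(p,P)-[225,125]+.5)*6).astype(int)],True,col,1)
dr(top(d),(0,0,255))
def rect(cx,cy,yaw,x0,x1,y,z):
    a=np.radians(yaw);C,S=np.cos(a),np.sin(a)
    return [[cx+C*x-S*w,cy+S*x+C*w,z] for x,w in((x0,-y),(x1,-y),(x1,y),(x0,y))]
dr(rect(.522,-.168,-8.7,-.06,.06,.062,.19-d),(0,255,0))
dr(rect(.65,-.1905,-14,-.048,.048,.067,.1157),(255,0,0))
cv2.imwrite('pics/h.png',c);print(manip.sense()['t'])
E
```

```text
t 19.37 tool ang 0.509 yaw-ang 0.507 r 0.060357977458140394 F [ 0.2 -0.  -0.7]
19.367 sink mm 56.30 cost 0.090
19.417 sink mm 57.33 cost 0.089
19.5167
```

View pics/h.png

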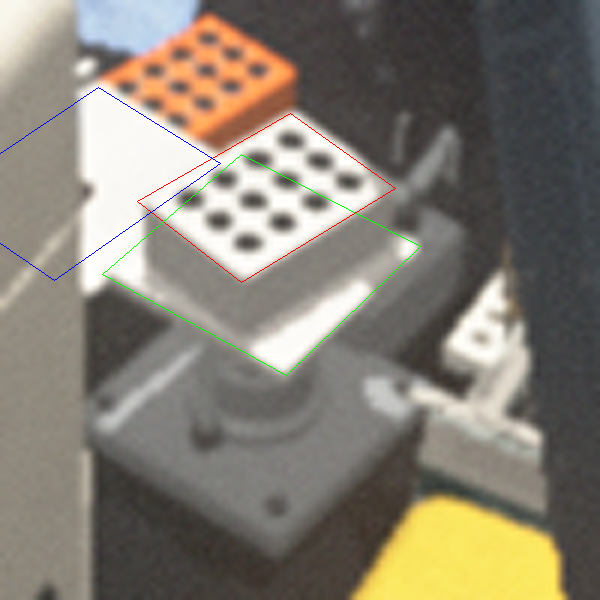

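The overlay matches the block (red), platform (green) and stand (blue). Sink is ~58 mm. Riding ~1.1 s more, then swinging back with the gap narrowed on the way to shut.

>>> servo_tool(commands=[0,0,0,0,0,0,-0.4,0,0,0,0,0,0,-0.4,0,0,0,0,0,0,-0.4,0,0,0,0,0,0,-0.4,0,0,0,0,0,0,-0.4,0,0,0,0,0,0,-0.4,0,0,0,0,0,0,-0.4,0,0,0,0,0,0,-0.4,0,0,0,0,0,0,-0.4,0,0,0,0,0,0,-0.4,0,0,0,0,0,0,-0.4,0,0,0,0,0,0,-0.4])

```text
t: 20.52
tcp_pos: [0.5025, -0.3569, 0.0617]
tool_rot: [0.705, 0.709, 0.0, 0.0]
force: [0.2, -0.5, 0.1]
finger_gap: 0.298
gripper_force: 0.0
```

>>> servo_tool(commands=[0,0,0,0,0,0,-0.4,0.0006,-0.012,0,0,0,0.0159,-0.4,0.0006,-0.012,0,0,0,0.0159,-0.65,0.0006,-0.012,0,0,0,0.0159,-0.65,0.0006,-0.012,0,0,0,0.0159,-0.65,0.0006,-0.012,0,0,0,0.0159,-0.65,0,-0.0054,0,0,0,0.0072,-0.65,0,0,0,0,0,0,-0.65,0,0,0,0,0,0,-0.65])

```text
t: 21.27
tcp_pos: [0.4728, -0.3506, 0.0623]
tool_rot: [0.87, 0.494, 0.0, 0.003]
force: [3.5, -4.3, -1.1]
finger_gap: 0.174
gripper_force: 2.2
```

```bash
python3 track.py
```

```text
t 21.27 tool ang 0.006 yaw-ang -0.037 r 0.06151004730192361 F [ 3.5 -4.3 -1.1]
21.267 sink mm 68.96 cost 0.100
21.317 sink mm 68.97 cost 0.100
```

Stopped at ~69 mm with the lever pressed at its stop. That is 5 mm high, inside tolerance but only just, so I'll give one short re-crack of about half a second.

>>> servo_tool(commands=[0.0006,0.012,0,0,0,-0.0159,-0.65,0.0006,0.012,0,0,0,-0.0159,-0.65,0.0006,0.012,0,0,0,-0.0159,-0.65,0.0006,0.012,0,0,0,-0.0159,-0.65,0.0002,0.0062,0,0,0,-0.0083,-0.65,0,0,0,0,0,0,-0.65,0,0,0,0,0,0,-0.65,0,0,0,0,0,0,-0.65,0,0,0,0,0,0,-0.65,0,0,0,0,0,0,-0.65])

```text
t: 22.2
tcp_pos: [0.4956, -0.3552, 0.0613]
tool_rot: [0.737, 0.675, 0.0, -0.002]
force: [-4.4, 3.5, 1.1]
finger_gap: 0.175
gripper_force: 1.9
```

>>> servo_tool(commands=[0.0006,-0.012,0,0,0,0.0159,-0.65,0.0006,-0.012,0,0,0,0.0159,-0.65,0.0006,-0.012,0,0,0,0.0159,-0.65,0.0006,-0.012,0,0,0,0.0159,-0.65,0,-0.0066,0,0,0,0.0083,-0.65,0,0,0,0,0,0,-0.65,0,0,0,0,0,0,-0.65])

```text
t: 22.78
tcp_pos: [0.4735, -0.3511, 0.0623]
tool_rot: [0.87, 0.494, 0.001, 0.004]
force: [4.1, -4.2, -3.6]
finger_gap: 0.178
gripper_force: 2.4
```

```bash
python3 track.py
```

```text
t 22.78 tool ang 0.02 yaw-ang -0.037 r 0.061568863664896195 F [ 4.1 -4.2 -3.6]
22.783 sink mm 70.71 cost 0.104
22.833 sink mm 70.71 cost 0.104
```

Only 1.7 mm of gain (the tool yields under load). Same motion again with a dwell about twice as long.

>>> servo_tool(commands=[0.0006,0.012,0,0,0,-0.0159,-0.65,0.0006,0.012,0,0,0,-0.0159,-0.65,0.0006,0.012,0,0,0,-0.0159,-0.65,0.0006,0.012,0,0,0,-0.0159,-0.65,0.0002,0.0066,0,0,0,-0.0083,-0.65,0,0,0,0,0,0,-0.65,0,0,0,0,0,0,-0.65,0,0,0,0,0,0,-0.65,0,0,0,0,0,0,-0.65,0,0,0,0,0,0,-0.65,0,0,0,0,0,0,-0.65,0,0,0,0,0,0,-0.65])

```text
t: 23.88
tcp_pos: [0.4962, -0.3559, 0.0614]
tool_rot: [0.737, 0.676, 0.0, -0.001]
force: [-3.5, 3.2, 0.5]
finger_gap: 0.179
gripper_force: 1.9
```

>>> servo_tool(commands=[0,0,0,0,0,0,-0.65,0.0006,-0.012,0,0,0,0.0159,-0.65,0.0006,-0.012,0,0,0,0.0159,-0.65,0.0006,-0.012,0,0,0,0.0159,-0.65,0.0006,-0.012,0,0,0,0.0159,-0.65,0,-0.0066,0,0,0,0.0083,-0.65,0,0,0,0,0,0,-0.65,0,0,0,0,0,0,-0.65,0,0,0,0,0,0,-0.65])

```text
t: 24.63
tcp_pos: [0.474, -0.3519, 0.0626]
tool_rot: [0.87, 0.494, 0.001, 0.005]
force: [3.0, -4.1, -2.6]
finger_gap: 0.175
gripper_force: 2.3
```

```bash
python3 track.py
```

```text
t 24.63 tool ang 0.032 yaw-ang -0.037 r 0.06204801353655886 F [ 3.  -4.1 -2.6]
24.633 sink mm 74.96 cost 0.102
24.683 sink mm 74.96 cost 0.102
```

The platform is now level (sink ≈ 74.8 mm against the needed 74.3). I'll press the lever a little further to be sure it's at its stop.

>>> servo_tool(commands=[0,-0.006,0,0,0,0,-0.65,0,-0.004,0,0,0,0,-0.65,0,0,0,0,0,0,-0.65,0,0,0,0,0,0,-0.65,0,0,0,0,0,0,-0.65])

```text
t: 25.15
tcp_pos: [0.4694, -0.3495, 0.0627]
tool_rot: [0.869, 0.494, 0.001, 0.005]
force: [2.4, -4.6, -0.8]
finger_gap: 0.175
gripper_force: 2.1
```

```bash
python3 track.py
```

```text
t 25.15 tool ang -0.051 yaw-ang -0.037 r 0.062165024509120786 F [ 2.4 -4.6 -0.8]
25.15 sink mm 74.96 cost 0.109
25.2 sink mm 74.96 cost 0.109
```

>>> servo_tool(commands=[0,-0.004,0,0,0,0,-0.65,0,0,0,0,0,0,-0.65,0,0,0,0,0,0,-0.65])

```text
t: 25.5
tcp_pos: [0.4678, -0.3486, 0.0628]
tool_rot: [0.869, 0.494, 0.001, 0.005]
force: [2.2, -4.7, -1.7]
finger_gap: 0.175
gripper_force: 2.2
```

>>> servo_tool(commands=[0,-0.004,0,0,0,0,-0.65,0,0,0,0,0,0,-0.65,0,0,0,0,0,0,-0.65])

```text
t: 25.75
tcp_pos: [0.4669, -0.3481, 0.0629]
tool_rot: [0.87, 0.494, 0.001, 0.006]
force: [3.1, -5.0, -2.2]
finger_gap: 0.174
gripper_force: 3.0
```

>>> servo_tool(commands=[0,-0.004,0,0,0,0,-0.65,0,0,0,0,0,0,-0.65,0,0,0,0,0,0,-0.65])

```text
t: 26.0
tcp_pos: [0.4668, -0.3482, 0.0629]
tool_rot: [0.87, 0.494, 0.002, 0.008]
force: [7.6, -6.6, -5.2]
finger_gap: 0.171
gripper_force: 4.8
```

Run:
```python
from h import *
from station import manip
s=manip.sense();print(s['tcp_pos'],s['force'],s['ft_torque'])
q=manip.snapshot('scene')
im=cv2.imread('pics/scene0.png');now=q['img'][:,:,::-1]
s=5
c=np.hstack([cv2.resize(i[125:185,262:342],None,fx=s,fy=s,interpolation=cv2.INTER_CUBIC) for i in(im,now)])
for k in(0,1):
  for a,col in((236.3,(0,255,0)),(241.3,(0,0,255)),(246.3,(0,255,255))):
    P=[[.502+r*np.cos(np.radians(a)),-.2965+r*np.sin(np.radians(a)),.08] for r in(.05,.105)]
    for v in ((proj(q,P)-[262,125]+.5)*s).astype(int): cv2.circle(c,(int(v[0])+400*k,int(v[1])),2,col,-1)
cv2.imwrite('pics/i.png',c)
```

```text
[ 0.46680169 -0.34815972  0.0629109 ] [ 7.55312449 -6.62021094 -5.19982275] [-0.93896116 -1.15700689  0.07125428]
```

View pics/i.png

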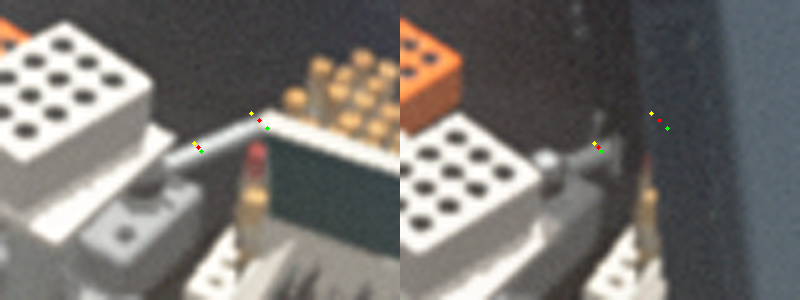

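The tool stopped moving and the force rose to 10 N, and the picture shows the lever back at its initial line (about (595,148)→(620,140) in the right half) with the tube untouched. The lever is at its stop. Ease off and lift out.

>>> servo_tool(commands=[0,0.006,0,0,0,0,-0.65,0,0,0,0,0,0,-0.65,0,0,-0.02,0,0,0,-0.65,0,0,-0.04,0,0,0,-0.65,0,0,-0.08,0,0,0,-0.65,0,0,-0.08,0,0,0,-0.65,0,0,-0.08,0,0,0,-0.65,0,0,0,0,0,0,-0.65])

```text
t: 26.72
tcp_pos: [0.4674, -0.3472, 0.2198]
tool_rot: [0.87, 0.494, 0.002, 0.007]
force: [0.0, -0.5, -0.1]
finger_gap: 0.177
gripper_force: 0.0
```

```bash
python3 track.py;python3 - <<'E'
from h import *
from station import manip
s=manip.sense();print(s['t'],s['tcp_pos'],s['force'])
# start of push: behind block along stand yaw -14
u=np.array([np.cos(np.radians(-14)),np.sin(np.radians(-14))])
P=np.array([.5224,-.1687])-.062*u
print(P)
plan(s,(P[0],P[1],.22),76,.4)
E
```

```text
t 26.72 tool ang -0.099 yaw-ang -0.037 r 0.06139049180008683 F [ 0.  -0.5 -0.1]
26.717 sink mm 74.90 cost 0.115
26.767 sink mm 75.04 cost 0.113
26.8167 [ 0.46458328 -0.34438977  0.21375004] [-0.01084272  1.10970242  0.16287147]
[ 0.46224166 -0.15370084]
yaw0 -30.830111398350482 n 16
0.0203, -0.0125, -0.0008, 0,0,-0.0185,0.4,
0.0216, -0.0100, -0.0008, 0,0,-0.0185,0.4,
0.0226, -0.0074, -0.0008, 0,0,-0.0185,0.4,
0.0234, -0.0048, -0.0008, 0,0,-0.0185,0.4,
0.0238, -0.0020, -0.0008, 0,0,-0.0185,0.4,
0.0238, 0.0008, -0.0008, 0,0,-0.0185,0.4,
0.0236, 0.0035, -0.0008, 0,0,-0.0185,0.4,
0.0230, 0.0063, -0.0008, 0,0,-0.0185,0.4,
0.0221, 0.0089, -0.0008, 0,0,-0.0185,0.4,
0.0209, 0.0114, -0.0008, 0,0,-0.0185,0.4,
0.0195, 0.0138, -0.0008, 0,0,-0.0185,0.4,
0.0177, 0.0159, -0.0007, 0,0,-0.0185,0.4,
0.0158, 0.0179, -0.0007, 0,0,-0.0185,0.4,
0.0136, 0.0196, -0.0007, 0,0,-0.0185,0.4,
0.0112, 0.0210, -0.0007, 0,0,-0.0185,0.4,
0.0087, 0.0222, -0.0007, 0,0,-0.0185,0.4,
```

>>> servo_tool(commands=[0.0203,-0.0125,0,0,0,-0.0185,0.4,0.0216,-0.01,0,0,0,-0.0185,0.4,0.0226,-0.0074,0,0,0,-0.0185,0.4,0.0234,-0.0048,0,0,0,-0.0185,0.4,0.0238,-0.002,0,0,0,-0.0185,0.4,0.0238,0.0008,0,0,0,-0.0185,0.4,0.0236,0.0035,0,0,0,-0.0185,0.4,0.023,0.0063,0,0,0,-0.0185,0.4,0.0221,0.0089,0,0,0,-0.0185,0.4,0.0209,0.0114,0,0,0,-0.0185,0.4,0.0195,0.0138,0,0,0,-0.0185,0.4,0.0177,0.0159,0,0,0,-0.0185,0.4])

```text
t: 27.82
tcp_pos: [0.4611, -0.1994, 0.2096]
tool_rot: [0.347, 0.938, 0.001, -0.003]
force: [-1.1, -0.5, -0.9]
finger_gap: 0.702
gripper_force: 0.0
```

>>> servo_tool(commands=[0.0158,0.0179,0,0,0,-0.0185,0.4,0.0136,0.0196,0,0,0,-0.0185,0.4,0.0112,0.021,0,0,0,-0.0185,0.4,0.0087,0.0222,0,0,0,-0.0185,0.4,0,0,0,0,0,0,0.4,0,0,0,0,0,0,0.4])

```text
t: 28.32
tcp_pos: [0.4612, -0.1525, 0.2103]
tool_rot: [0.125, 0.992, 0.001, -0.002]
force: [0.8, -0.5, 0.1]
finger_gap: 0.698
gripper_force: 0.0
```

Run:
```python
from h import *
from station import manip
s=manip.sense();print(s['t'],s['tcp_pos'],s['tool_rot'],s['force'],s['finger_gap'])
plan(s,(.462,-.1535,.175),76,.4)
```

```text
28.3167 [ 0.46120716 -0.15254966  0.21029881] [ 1.25337264e-01  9.92112179e-01  7.15868599e-04 -1.86604757e-03] [ 0.80720959 -0.52201998  0.06197402] 0.6979753125172898
yaw0 75.59939964418581 n 1
-0.0023, -0.0015, 0.0706, 0,0,-0.0011,0.4,
```

>>> servo_tool(commands=[0,0,0.05,0,0,0,0.4,0,0,0.05,0,0,0,0.4,0,0,0.04,0,0,0,0.4,0,0,0.012,0,0,0,0.4,0,0,0,0,0,0,0.4])

```text
t: 28.73
tcp_pos: [0.4611, -0.1535, 0.1338]
tool_rot: [0.126, 0.992, 0.001, -0.002]
force: [-0.1, -0.2, -0.1]
finger_gap: 0.699
gripper_force: 0.0
```

>>> servo_tool(commands=[0,0,0.006,0,0,0,0.4,0,0,0.006,0,0,0,0.4,0,0,0,0,0,0,0.4])

```text
t: 28.98
tcp_pos: [0.4628, -0.1539, 0.1302]
tool_rot: [0.125, 0.992, -0.0, 0.001]
force: [0.4, -0.4, 0.4]
finger_gap: 0.697
gripper_force: 0.0
```

>>> servo_tool(commands=[-0.01,0,0,0,0,0,0.4,-0.01,0,0,0,0,0,0.4,-0.008,0,0,0,0,0,0.4,-0.008,0,0,0,0,0,0.4,-0.008,0,0,0,0,0,0.4,-0.008,0,0,0,0,0,0.4,-0.008,0,0,0,0,0,0.4,-0.008,0,0,0,0,0,0.4,-0.008,0,0,0,0,0,0.4,-0.008,0,0,0,0,0,0.4,-0.008,0,0,0,0,0,0.4,-0.008,0,0,0,0,0,0.4])

```text
t: 29.98
tcp_pos: [0.5077, -0.1642, 0.1299]
tool_rot: [0.124, 0.992, 0.001, -0.004]
force: [-7.3, 1.7, 5.7]
finger_gap: 0.701
gripper_force: 4.1
```

>>> servo_tool(commands=[-0.008,0,0,0,0,0,0.4,-0.008,0,0,0,0,0,0.4,-0.008,0,0,0,0,0,0.4,-0.008,0,0,0,0,0,0.4,-0.008,0,0,0,0,0,0.4,-0.008,0,0,0,0,0,0.4])

```text
t: 30.48
tcp_pos: [0.5319, -0.1705, 0.1297]
tool_rot: [0.124, 0.992, 0.001, -0.003]
force: [-4.6, 0.4, 0.8]
finger_gap: 0.699
gripper_force: 2.6
```

Run:
```python
from h import *
from station import manip
s=manip.sense();print(s['t'],s['tcp_pos'],s['force'])
p=manip.snapshot('top');q=manip.snapshot('scene')
a=cv2.resize(p['img'][130:230,256:346,::-1],(450,500),interpolation=cv2.INTER_CUBIC)
b=cv2.resize(q['img'][125:225,225:295,::-1],(350,500),interpolation=cv2.INTER_CUBIC)
cv2.imwrite('pics/j.png',np.hstack([a,b]))
for n,z in((p,'top'),(q,'scene')): print(z,[(d['box'],d['conf']) for d in manip.look_for(n,'block')])
```

```text
30.4833 [ 0.53189688 -0.17052351  0.12967799] [-4.6005304   0.3522939   0.78471346]
top [([326.2, 143.6, 41.4, 31.0], 0.66)]
scene [([239.1, 143.8, 33.2, 32.6], 0.6)]
```

View pics/j.png

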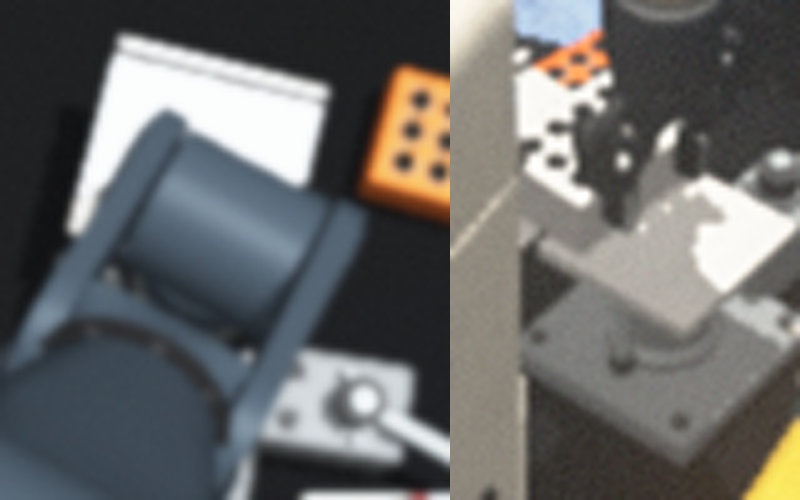

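The block is sliding onto the stand with both fingers square on it. The lever looks slightly less steep than at the start, though, so I'll check its angle numerically against the first picture.

Run:
```python
from h import *
from station import manip
p=manip.snapshot('top')
for im in(cv2.imread('pics/top0.png'),p['img'][:,:,::-1]):
    g=im.mean(2);m=np.zeros(g.shape,bool);m[208:230,335:362]=1
    yy,xx=np.nonzero(m&(g>110)&(im.max(2).astype(int)-im.min(2)<40))
    c,w=np.c_[xx,yy].mean(0),None
    k=(np.abs((yy-212)-(xx-333)*.5)<8);xx,yy=xx[k],yy[k]
    l=cv2.fitLine(np.c_[xx,yy].astype(np.float32),cv2.DIST_HUBER,0,.01,.01).ravel()
    A=ray(p,l[2:]-8*l[:2],.08);B=ray(p,l[2:]+8*l[:2],.08);d=B-A
    if d[0]>0:d=-d
    print(len(xx),l,np.degrees(np.arctan2(d[1],d[0]))%360, xx.min(),xx.max(),yy.min(),yy.max())
```

```text
150 [  0.83134586   0.5557554  345.39627    219.26611   ] 235.62550603788196 335 358 208 229
158 [  0.83194077   0.55486447 345.5082     219.70882   ] 235.69246928223993 335 358 208 229
```

Lever angle is unchanged from the start (235.6° vs 235.7° in the same fit), so it is shut. Continuing the push.

>>> servo_tool(commands=[-0.008,0,0,0,0,0,0.4,-0.008,0,0,0,0,0,0.4,-0.008,0,0,0,0,0,0.4,-0.008,0,0,0,0,0,0.4,-0.008,0,0,0,0,0,0.4,-0.008,0,0,0,0,0,0.4,-0.008,0,0,0,0,0,0.4,-0.008,0,0,0,0,0,0.4,-0.008,0,0,0,0,0,0.4,-0.008,0,0,0,0,0,0.4,-0.008,0,0,0,0,0,0.4,-0.008,0,0,0,0,0,0.4])

```text
t: 31.73
tcp_pos: [0.579, -0.1833, 0.1299]
tool_rot: [0.125, 0.992, 0.0, -0.002]
force: [-7.7, 2.6, 4.6]
finger_gap: 0.702
gripper_force: 3.9
```

>>> servo_tool(commands=[-0.008,0,0,0,0,0,0.4,-0.008,0,0,0,0,0,0.4,-0.006,0,0,0,0,0,0.4,-0.006,0,0,0,0,0,0.4,0,0,0,0,0,0,0.4])

```text
t: 32.15
tcp_pos: [0.5938, -0.1871, 0.1299]
tool_rot: [0.125, 0.992, 0.0, -0.001]
force: [-3.9, 0.9, 2.9]
finger_gap: 0.695
gripper_force: 2.6
```

>>> servo_tool(commands=[-0.006,0,0,0,0,0,0.4,-0.006,0,0,0,0,0,0.4,0,0,0,0,0,0,0.4])

```text
t: 32.4
tcp_pos: [0.5996, -0.1886, 0.1299]
tool_rot: [0.125, 0.992, 0.0, -0.001]
force: [-4.8, 1.7, 2.4]
finger_gap: 0.704
gripper_force: 2.6
```

>>> servo_tool(commands=[-0.006,0,0,0,0,0,0.4,-0.006,0,0,0,0,0,0.4,0,0,0,0,0,0,0.4])

```text
t: 32.65
tcp_pos: [0.6055, -0.1902, 0.1299]
tool_rot: [0.125, 0.992, 0.0, -0.001]
force: [-5.0, 0.9, 3.1]
finger_gap: 0.7
gripper_force: 2.6
```

>>> servo_tool(commands=[-0.004,0,0,0,0,0,0.4,-0.004,0,0,0,0,0,0.4,0,0,0,0,0,0,0.4])

```text
t: 32.9
tcp_pos: [0.6084, -0.1908, 0.1299]
tool_rot: [0.125, 0.992, 0.0, -0.002]
force: [-6.7, 2.3, 4.7]
finger_gap: 0.695
gripper_force: 3.4
```

Force is starting to rise near the predicted contact (x ≈ 0.608); going on in small steps.

>>> servo_tool(commands=[-0.004,0,0,0,0,0,0.4,0,0,0,0,0,0,0.4,0,0,0,0,0,0,0.4])

```text
t: 33.15
tcp_pos: [0.6084, -0.1908, 0.1299]
tool_rot: [0.125, 0.992, 0.001, -0.004]
force: [-10.9, 2.7, 7.5]
finger_gap: 0.702
gripper_force: 5.7
```

>>> servo_tool(commands=[-0.004,0,0,0,0,0,0.4,0,0,0,0,0,0,0.4,0,0,0,0,0,0,0.4])

```text
t: 33.4
tcp_pos: [0.6083, -0.1908, 0.13]
tool_rot: [0.125, 0.992, 0.001, -0.006]
force: [-15.5, 2.4, 11.4]
finger_gap: 0.7
gripper_force: 7.8
```

The block is firmly against the end stop. Backing off, lifting and retreating to check.

>>> servo_tool(commands=[0.01,0,0,0,0,0,0.4,0.03,0,0,0,0,0,0.4,0.03,0,0,0,0,0,0.4,0,0,-0.08,0,0,0,0.4,0,0,-0.08,0,0,0,0.4,0,0,-0.08,0,0,0,0.4,0,0,-0.08,0,0,0,0.4,0.08,0,0,0,0,0,0.4,0.08,0,0,0,0,0,0.4,0.08,0,0,0,0,0,0.4,0.08,0,0,0,0,0,0.4,0,0,0,0,0,0,0.4])

```text
t: 34.4
tcp_pos: [0.417, -0.1398, 0.2885]
tool_rot: [0.125, 0.992, 0.001, -0.004]
force: [-0.5, 0.7, -1.5]
finger_gap: 0.705
gripper_force: 0.0
```

>>> servo_tool(commands=[0,0.08,0,0,0,0,0.4,0,0.08,0,0,0,0,0.4,0,0.08,0,0,0,0,0.4,0,0.08,0,0,0,0,0.4,0,0.08,0,0,0,0,0.4,0,0.08,0,0,0,0,0.4,0,0,0,0,0,0,0.4,0,0,0,0,0,0,0.4])

```text
t: 35.07
tcp_pos: [0.4861, 0.0906, 0.2903]
tool_rot: [0.122, 0.992, 0.0, 0.002]
force: [-0.7, 0.1, 0.3]
finger_gap: 0.699
gripper_force: 0.0
```

Run:
```python
from h import *
from station import manip
s=manip.sense();print(s['t'],s['tcp_pos'],s['force'])
p=manip.snapshot('top')
cv2.imwrite('pics/top_end.png',p['img'][:,:,::-1])
g=p['img'].mean(2).astype(np.uint8)
# dark wells on the block
G=cv2.resize(g[125:215,258:330],None,fx=6,fy=6,interpolation=cv2.INTER_CUBIC)
_,b=cv2.threshold(G,130,255,cv2.THRESH_BINARY_INV)
n,_,st,ce=cv2.connectedComponentsWithStats(b)
W=[ray(p,((c[0]+.5)/6-.5+258,(c[1]+.5)/6-.5+125),.1157+.046)[:2] for s_,c in zip(st[1:],ce[1:]) if 120<s_[4]<900 and .6<s_[2]/s_[3]<1.6]
W=np.array(W);print(len(W));m=W.mean(0);print('block',m)
if len(W)>=4:
    r=cv2.minAreaRect((W*1e4).astype(np.float32));print(np.array(r[0])/1e4,np.array(r[1])/10,r[2])
a=np.radians(-14);u=np.array([np.cos(a),np.sin(a)]);v=np.array([-u[1],u[0]])
# stand: recheck stop from z=.1277
f=lambda x,y:ray(p,(x/6+256-.42,y/6+130-.42),.1277)[:2]
I=(f(138,62)+f(388,122))/2;L=I-.048*u;print('landing',L,'block in landing',(r[0][0]/1e4-L[0],r[0][1]/1e4-L[1])@np.c_[u,v])
# lever: compare dark/bright with the start
im0=cv2.imread('pics/top0.png').mean(2);
for G in(im0,g.astype(float)):
    o=[]
    for x in range(337,355,3):
        yc=212+(x-333)*.55;ys=np.arange(int(yc-5),int(yc+6));w=np.clip(G[ys,x]-60,0,None);o.append((ys*w).sum()/w.sum())
    print(np.round(o,2))
```

```text
35.0667 [0.48609463 0.09059751 0.29032031] [-0.73633196  0.09614643  0.33302342]
12
block [ 0.66078267 -0.20023728]
[ 0.66068628 -0.20017881] [72.02432861 44.24699097] 75.536376953125
landing [ 0.65241366 -0.19151675] block in landing [ 0.01012243 -0.00640343]
[213.6  216.53 218.11 219.8  221.37 222.96]
[213.77 216.85 218.5  220.12 221.86 223.52]
```

The block sits at (10, −6) mm in the stand's frame, flush and flat, and the lever is shut. I'm drawing the arm a bit away from the tall device, then handing in.

>>> servo_tool(commands=[0.07,0,0,0,0,0,0.4,0.04,0,0,0,0,0,0.4,0,0,0,0,0,0,0.4,0,0,0,0,0,0,0.4])

```text
t: 35.45
tcp_pos: [0.4308, 0.1011, 0.2901]
tool_rot: [0.126, 0.992, -0.0, 0.001]
force: [0.8, -0.1, 0.4]
finger_gap: 0.704
gripper_force: 0.0
```

Run:
```python
from station import manip
s=manip.sense();print(s['tcp_pos'],s['force'],s['t']);print(manip.sign_off())
```

```text
[0.43083017 0.10105492 0.29013709] [ 0.79172884 -0.07981459  0.35099804] 35.45
the job is handed in; nothing more can be done
None
```

I handed the job in at 35 s (no verdict came back): by my measurements the platform sank at about 10 mm/s to level with the stand, the lever is shut at its stop, and the block lies flat against the end stop, about 6 mm off the stand's middle; a finger did press on the lever at 83 N at the wrist on the first approach (limit 120 N).

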